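Sweep the wood chips off the paring stone

TASK

Pick up the beech pressing block that stands on its narrow side on the table to the right of the paring stone, and with it sweep both wood chips off the stone into the chip trough along the stone's left side; push them with the block and do not touch or lift them with the fingers. Then put the block down on the cleared stone, on one of its long sides, and let go of it.

Things in the scene. Friction and masses are not known exactly. Their poses are not given: they have to be found in the camera images.
- stone: fixed pale marble slab, 140 (x) x 190 (y) mm, flat top 45 mm above the table, turned up to 0.4 rad. Origin: centre of its underside, on the table; x away from the robot, y to the left, towards the open plywood trough along its left side: y 96 to 196, x -80 to 80 mm, walls 5 mm, rim 32 mm and floor 5 mm above the table. Chips go over the edge at y = 95 mm and drop in
- block_mid (a point): centre of the loose beech block, a plain bar 120 x 40 x 25 mm, about 75 g, standing on its 25 mm wide side, 40 mm tall (centre 20 mm up), right of the stone. Its y axis is its 120 mm length, z its 25 mm thickness (both level; grip along z from above), x its 40 mm height. Gripped with its lowest 14 mm free, the fingers pass over the chips
- chip_a: loose flat chip of pale wood with an uneven outline, 26 x 17 x 8.5 mm, on the stone. The point is the centre of its underside, its z axis up. It starts within 32 mm either side of the stone's y axis and between y = -40 and +45 mm of the stone, so one straight sweep of the block along the stone's y takes both chips
- chip_b: loose flat chip of pale wood with an uneven outline, 21 x 19 x 8.5 mm, on the stone. The point is the centre of its underside, its z axis up. It starts within 32 mm either side of the stone's y axis and between y = -40 and +45 mm of the stone, so one straight sweep of the block along the stone's y takes both chips

How it is judged:
By the outcome, as a careful person would: the job done as asked, in the order asked, and still so for the second after the job is handed in, with the robot touching nothing.
It also fails if it takes over 42 s, if anything falls off the work surface, if the arm or the gripper's body presses on something with over 40 N, if the wrist force passes 120 N, or if a joint passes its speed limit or range.

ROBOT

A 7-joint arm with a two-finger parallel gripper is mounted at the origin on a cart in front of the work surface, level with it; the furniture and walls round the work are solid. World frame = base frame: x ahead of the robot, y to its left, z up, the work surface at z = 0. Lengths are in m, angles in rad, forces in N, time in s.
With the tool pointing down it reaches from about 0.4 to 0.85 m from the base axis. Payload 4.5 kg.
Tool frame: the origin (TCP) lies on the centre line of the jaws, within the pads' length; the fingertips stand r.tcp_to_tips ahead of it and the grasp point (between the pads) lies 11 mm behind it (r.tcp_to_tips is the distance from the TCP to the fingertips, in m); y points along the fingers, x is the direction in which the jaws open and shut, and the axes are right-handed (so a half turn about y gives the same grasp; the last joint's range is limited). The gripper opens to 88 mm and grips with 3 to 60 N. Pads are 18 mm wide; open, the fingers measure 123 mm over their backs; the gripper's body (75 mm by 187 mm) begins 45 mm behind the grasp point.
Start: joints at [-1.236, 0.689, -0.195, 1.565, 0.157, 0.902, -0.215], TCP at [0.185, 0.597, 0.247] pointing down, gripper open.
Joint ranges: [-3.01, 3.01], [-0.46, 2.08], [-1.47, 1.51], [0.13, 2.56], [-1, 4.14], [0.04, 2.09], [-2.66, 2.66]. Speed limits (rad/s): [2.57, 2.57, 3.14, 3.14, 3.14, 3.14, 3.14].

INTERFACE

Orientations are given as a unit quaternion [x, y, z, w].
In Python, from plant import r gives the robot as it stands. The module is installed in compiled form; this text tells all that it offers.
- The arm moves only by the shell command python3 -m inch 'ROWS' [OPENING] [FORCE]. ROWS is text: rows parted by semicolons, each of 4 numbers parted by spaces: the shift along the tool's x, y, z in mm, then the turn about the tool's y in degrees. In form: x y z spin; .... A call has 1 to 10 rows; each row is the pose to reach, as a shift and turn from the pose commanded when the call began, along the tool's axes at that moment; what a row does not reach only later rows make up. A row lasts 1/10 s, in which the tool goes at most 50 mm and 8.59 degrees, less where a joint would pass 70% of its speed; a pose out of reach is approached as far as the arm can. A call with a gripper value outside its range is refused whole. OPENING is the gripper command: -1 is shut, 1 is fully open, values between are in proportion, set as the call begins (- or left out, the last holds). The fingers move at their own pace and stop on an object; FORCE is the grip in N (left out, the last holds). Time passes only in rows, so rows that repeat a pose let the fingers close. It gives the time, the measured TCP pose, the force and the opening at its end, in the units of the state.
- r.get_state(): the state, without advancing time (a new reading comes with each control period).
- r.snapshot(name): name is "scene" or "top"; returns a dict with "frame" (420x560x3 uint8, red, green, blue), "intrinsics" (3x3 intrinsics, pixels), "R" (3x3) and "t" (3): a world point X has camera coordinates R X + t. Camera axes: x right, y down, z forward; pixel columns grow to the right and rows downward; lengths in m; the calibration is good to about 2 mm. A picture is of the moment at which its call begins. There is no depth.
- r.finish_job(): hands the job in, once; it reports no verdict.
Trained networks look in the newest picture that a camera, given by its name, has taken for a name from the list of things; names that differ only in an ending like _2 or _b are one class to them, and where a whole thing is asked for, a point or a joint stands for the part that bears it (a point fixed in the world has none). Each returns a list of dicts, best first, with "p" (0 to 1); they miss things now and then, are a little off and sometimes report something else, mostly with a low value. They report only what shows in the picture. A call takes as long as a camera call.
- r.trace(camera, name): "region" (420x560 bool, what is visible of it) and "centre" ([row, column] in pixels, amid what is visible of it).
- r.tip_of(camera, name): "centre" ([row, column] in pixels: a listed point, or the origin of a listed thing).
The state is a dict: "clock": time; "q": joint angles; "qd": joint speeds; "joint_torque": joint torques, N m; "tool_pos": TCP position; "eef_rot": TCP orientation; "contact_force": force on the tool from outside, world axes, zero at the start; "moment": the same for the moment, N m; "opening": opening from 0.0 (shut) to 1.0 (fully open).
Only numpy, scipy, OpenCV 4.12 (cv2) and the standard library are available. Lean on these libraries where they do the work, as an engineer would, in place of code of your own. Each camera call takes 0.05 s, during which the arm holds its last target.

## Working session

There is one attempt and no reset: what is moved stays moved. The work goes in short steps, Python scripts to look and compute and a shell command to move; the robot and the scene stay as the last step left them, time stands still between calls to the robot, and variables do not carry over. Pictures are saved under pics/ and viewed, and the job is handed in when it is done.

```bash
mkdir -p pics; cat > h.py <<'E'
import numpy as np, cv2
from plant import r
def snap(cam,fn=None):
    s=r.snapshot(cam)
    if fn: cv2.imwrite('pics/'+fn,cv2.cvtColor(s['frame'],cv2.COLOR_RGB2BGR))
    return s
def ray(s,rc,z):
    R=np.array(s['R']);t=np.array(s['t']);K=np.array(s['intrinsics'])
    d=R.T@np.linalg.inv(K)@np.array([rc[1],rc[0],1.]);c=-R.T@t
    return c+d*(z-c[2])/d[2]
def proj(s,X):
    p=np.array(s['intrinsics'])@(np.array(s['R'])@np.array(X)+np.array(s['t']));return p[1]/p[2],p[0]/p[2]
E
python3 - <<'E'
from h import *
st=r.get_state();print(st['clock'],st['tool_pos'],st['eef_rot'],r.tcp_to_tips,st['opening'])
for c in('top','scene'):
    s=snap(c,c+'0.png')
    print(c,np.round(-np.array(s['R']).T@s['t'],3))
    for n,z in(('stone',0),('block_mid',.02),('chip_a',.045),('chip_b',.045)):
        for d in r.tip_of(c,n)[:3]: print(n,'tip',np.round(d['centre'],1),round(d['p'],2),np.round(ray(s,d['centre'],z),4))
        for d in r.trace(c,n)[:3]: print(n,'trace',np.round(d['centre'],1),round(d['p'],2),d['region'].sum())
print(r.get_state()['clock'])
E
```

```text
0.0 [0.18503814 0.59633905 0.24591454] [ 0.569668    0.41899254 -0.41995813 -0.56882228] 0.008 1.0048407976256388
top [ 0.354 -0.11   0.975]
stone tip [220.8 267.2] 0.83 [ 0.4659 -0.0614  0.    ]
stone trace [207.5 240.2] 0.96 11329
block_mid tip [195.9 365.9] 0.98 [ 0.5088 -0.2529  0.02  ]
block_mid trace [195.7 365.8] 0.82 1009
chip_a tip [228.4 261. ] 0.7 [ 0.4466 -0.0519  0.045 ]
chip_a tip [210.  286.4] 0.59 [ 0.4805 -0.0999  0.045 ]
chip_a trace [209.7 285.7] 0.54 125
chip_b tip [228.4 261. ] 0.7 [ 0.4466 -0.0519  0.045 ]
chip_b tip [210.  286.4] 0.59 [ 0.4805 -0.0999  0.045 ]
chip_b trace [209.7 285.7] 0.54 125
scene [ 0.143 -0.613  0.672]
stone tip [217.2 273.1] 0.75 [ 0.4759 -0.0619  0.    ]
stone trace [204.5 266.9] 0.68 5258
block_mid tip [260.4 334. ] 0.8 [ 0.5039 -0.2559  0.02  ]
block_mid trace [259.6 339.2] 0.93 905
chip_a tip [212.3 284.4] 0.46 [ 0.4832 -0.1003  0.045 ]
chip_a tip [207.4 258.1] 0.46 [ 0.4419 -0.053   0.045 ]
chip_a trace [211.6 285.8] 0.4 71
chip_a trace [205.6 259.3] 0.38 55
chip_b tip [212.3 284.4] 0.46 [ 0.4832 -0.1003  0.045 ]
chip_b tip [207.4 258.1] 0.46 [ 0.4419 -0.053   0.045 ]
chip_b trace [211.6 285.8] 0.4 71
chip_b trace [205.6 259.3] 0.38 55
0.9
```

```bash
python3 - <<'E'
import cv2
a=cv2.imread('pics/top0.png')[100:310,150:430];cv2.imwrite('pics/top0c.png',cv2.resize(a,None,fx=2.8,fy=2.8,interpolation=cv2.INTER_CUBIC))
a=cv2.imread('pics/scene0.png');cv2.imwrite('pics/scene0c.png',cv2.resize(a[130:320,180:440],None,fx=3,fy=3,interpolation=cv2.INTER_CUBIC))
E
```

```text
(no output)
```

View pics/top0.png

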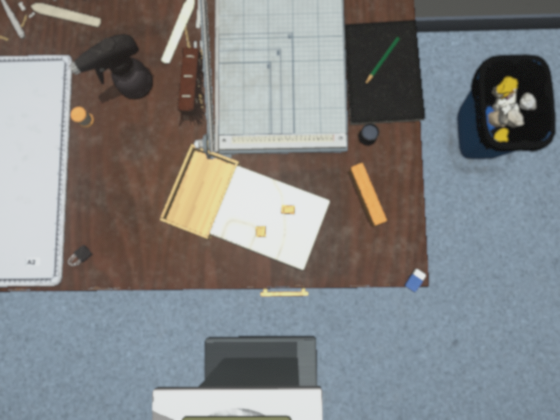

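View pics/top0c.png

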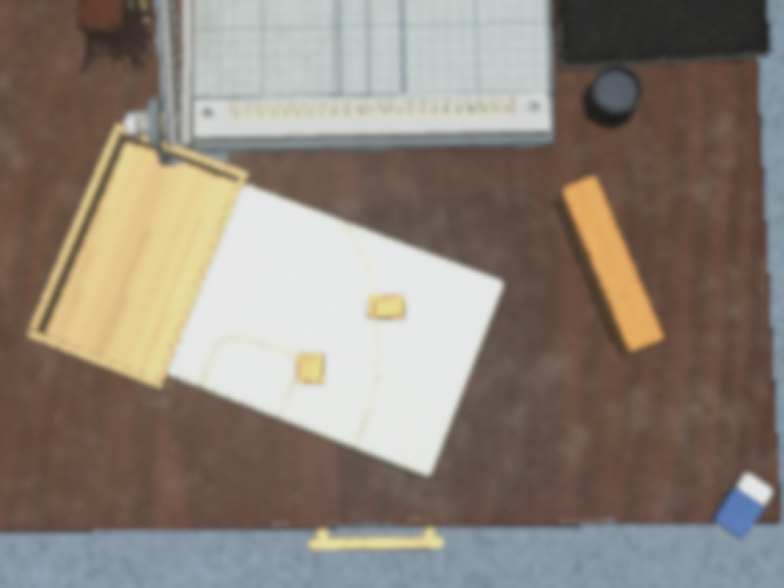

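View pics/scene0c.png

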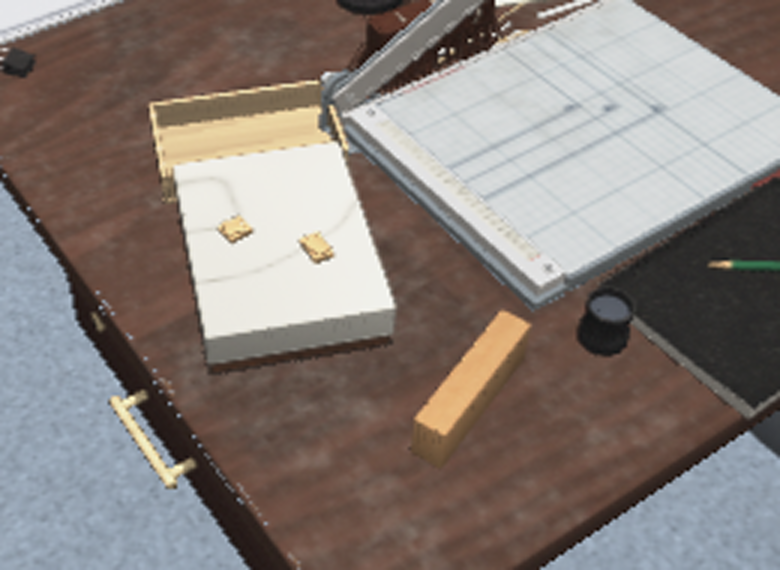

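The top view shows the stone as a white quad with its trough at the left (rows 145-235, columns 160-240). The chips are at about (231, 261) and (210, 288), and the block is at (195, 367). A guillotine stands beyond the stone. Next I'll fit the outlines.

```bash
cat >> h.py <<'E'
def rect(s,reg,z):
    c,_=cv2.findContours(reg.astype(np.uint8),cv2.RETR_EXTERNAL,cv2.CHAIN_APPROX_NONE)
    c=max(c,key=cv2.contourArea)[:,0,:]
    P=np.array([ray(s,(p[1],p[0]),z)[:2] for p in c],np.float32)*1000
    (cx,cy),(w,h),a=cv2.minAreaRect(P)
    if w<h: w,h,a=h,w,a+90
    return np.round([cx,cy,w,h,a],1)   # a: world direction of long side, deg
E
python3 - <<'E'
from h import *
from scipy.spatial.transform import Rotation as Ro
for c in('top','scene'):
    s=snap(c)
    g=r.trace(c,'block_mid')[0]['region']; print(c,'block',rect(s,g,.04))
    hsv=cv2.cvtColor(s['frame'],cv2.COLOR_RGB2HSV)
    if c=='top':
        w=((hsv[...,1]<40)&(hsv[...,2]>190)).astype(np.uint8)
        m=np.zeros_like(w);m[150:280,195:340]=1
        print('stone white',rect(s,(w&m),.045))
        b=((hsv[...,0]<18)&(hsv[...,1]>120)&(hsv[...,2]>170)).astype(np.uint8);m[:]=0;m[150:240,340:400]=1
        print('block col',rect(s,b&m,.04))
    g=r.trace(c,'stone')
    print('stone',rect(s,g[0]['region'],.045))
    for d in r.tip_of(c,'chip_a'): print(d['p'],np.round(ray(s,d['centre'],.045),4))
st=r.get_state();T=Ro.from_quat(st['eef_rot']).as_matrix();print(np.round(T,3),st['tool_pos'])
E
```

```text
top block [ 508.  -249.7  120.3   31.9   19.8]
stone white [468.9 -67.2 188.  137.6  68. ]
block col [ 510.5 -254.5  119.3   24.5   20.5]
stone [483.8 -21.1 287.1 156.2  67.6]
0.67 [ 0.4771 -0.1041  0.045 ]
scene block [ 501.9 -264.9  140.2   35.1   21.2]
stone [476.7 -43.7 307.9 157.6  67.9]
0.44 [ 0.4384 -0.0549  0.045 ]
0.42 [ 0.484  -0.1024  0.045 ]
[[ 0.296  0.    -0.955]
 [ 0.955  0.     0.296]
 [ 0.    -1.     0.   ]] [0.18516959 0.59697116 0.24673725]
```

View pics/scene0.png

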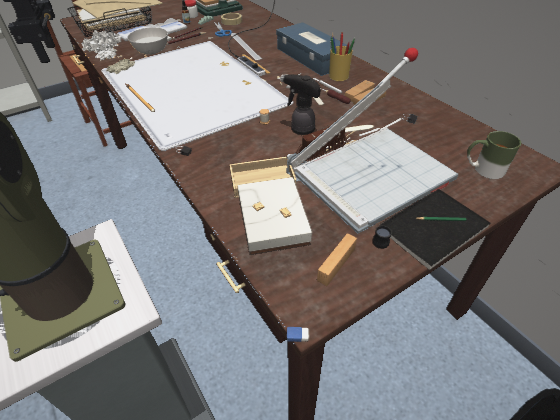

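```bash
python3 -m inch '-25 0 -30 -3; -55 0 -62 -6; -85 0 -95 -10; -115 0 -130 -14; -145 0 -165 -18; -175 0 -200 -22; -205 0 -235 -26; -235 0 -270 -30; -260 0 -300 -34; -268 0 -308 -37' 1
```

```text
clock: 2.3
tool_pos: [0.4025, 0.2449, 0.2465]
eef_rot: [-0.409, -0.577, 0.578, 0.407]
contact_force: [0.1, 0.1, 0.1]
opening: 1.001
```

The full scene view shows the guillotine's blade arm rising away from the robot from its hinge at (293, 160), so the path over the stone is clear.

```bash
python3 -m inch '-30 0 4 0; -75 0 10 0; -125 0 17 0; -175 0 24 0; -225 0 31 0; -275 0 38 0; -325 0 44 0; -375 0 51 0; -425 0 58 0; -460 30 63 0'
python3 - <<'E'
from h import *
from scipy.spatial.transform import Rotation as Ro
st=r.get_state();T=Ro.from_quat(st['eef_rot']).as_matrix();p=st['tool_pos']
s=snap('scene','s1.png');t=snap('top','t1.png')
print(st['clock'],p,np.degrees(np.arctan2(T[1,0],T[0,0])))
print(T.T@(np.array([.5095,-.254,.1])-p)*1000)
for d in r.tip_of('top','block_mid')[:1]:print(d['p'],ray(t,d['centre'],.02))
for d in r.tip_of('scene','block_mid')[:1]:print(d['p'],ray(s,d['centre'],.02))
E
```

```text
clock: 3.3
tool_pos: [0.4991, -0.2089, 0.2193]
eef_rot: [0.411, 0.578, -0.577, -0.405]
contact_force: [0.4, -0.1, -0.9]
opening: 0.999
3.3 [ 0.49911808 -0.20894095  0.21926882] 109.55183540752029
[-45.20326023 119.51032161   6.09112887]
0.69 [ 0.51073723 -0.25390098  0.02      ]
0.9 [ 0.51381242 -0.26294277  0.02      ]
```

View pics/s1.png

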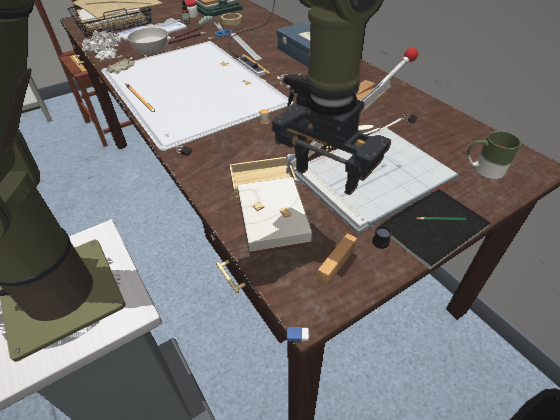

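```bash
python3 -m inch '-20 40 3 -1; -40 80 5 -1; -45 110 6 -1; -45 120 6 -1; -45 120 6 -1'
python3 - <<'E'
from h import *
from scipy.spatial.transform import Rotation as Ro
st=r.get_state();T=Ro.from_quat(st['eef_rot']).as_matrix();p=st['tool_pos']
s=snap('scene','s2.png');t=snap('top','t2.png')
print(st['clock'],p,np.degrees(np.arctan2(T[1,0],T[0,0])))
print(T.T@(np.array([.5095,-.254,.023])-p)*1000)
for c in('scene','top'):
    a=cv2.imread('pics/%s2.png'%c[0]);cv2.imwrite('pics/%s2c.png'%c[0],cv2.resize(a[140:300,260:440],None,fx=3.5,fy=3.5))
E
```

```text
clock: 4.0
tool_pos: [0.5059, -0.2464, 0.0965]
eef_rot: [0.4, 0.583, -0.582, -0.402]
contact_force: [0.3, 0.2, 0.5]
opening: 1.0
4.0 [ 0.50588321 -0.24642798  0.09652813] 110.93043998073745
[-8.52483444 73.50949615 -0.69604947]
```

View pics/s2c.png

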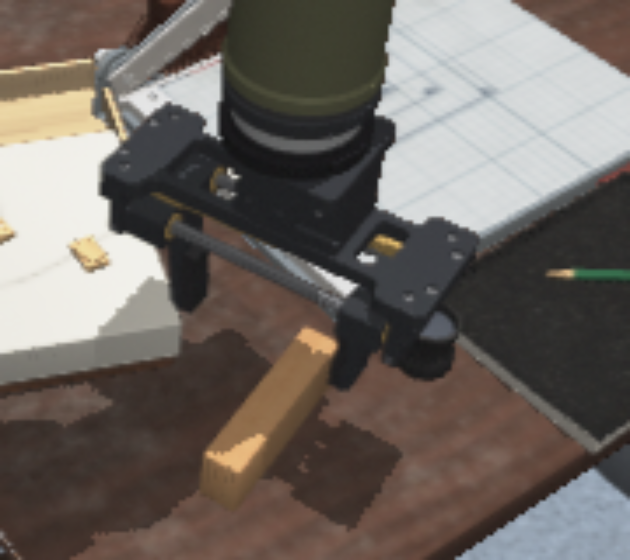

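View pics/t2c.png

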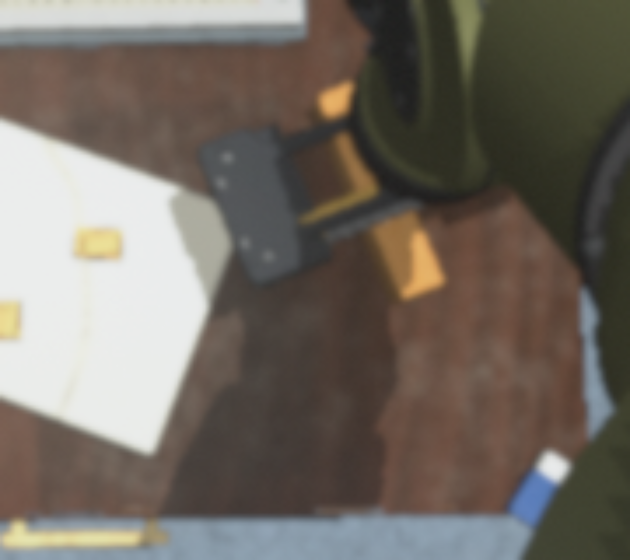

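Both pictures show the fingers straddling the block, with the pot just beyond the outer finger. I'll let the arm settle with the jaws partly closed.

```bash
python3 -m inch '0 10 0 0; 0 10 0 0; 0 10 0 0' 0.4
python3 - <<'E'
from h import *
from scipy.spatial.transform import Rotation as Ro
st=r.get_state();T=Ro.from_quat(st['eef_rot']).as_matrix();p=st['tool_pos']
print(st['clock'],p,np.degrees(np.arctan2(T[1,0],T[0,0])),np.round(T[:,1],3),st['qd'].round(3))
print(T.T@(np.array([.5095,-.254,.023])-p)*1000)
E
```

```text
clock: 4.4
tool_pos: [0.5059, -0.2487, 0.0871]
eef_rot: [0.402, 0.582, -0.582, -0.401]
contact_force: [0.1, -0.4, 0.3]
opening: 0.748
4.4 [ 0.50591185 -0.2487202   0.08710802] 110.7800866848802 [ 0. -0. -1.] [ 0.005  0.001 -0.001 -0.002  0.     0.001  0.001]
[-6.19072694 64.11030066 -1.46061885]
```

```bash
python3 -m inch '-6 10 -1 0; -6 25 -1 0; -6 40 -1 0; -6 52 -1 0; -6 60 -1 0; -6 64 -1 0; -6 64 -1 0; -6 64 -1 0'
python3 - <<'E'
from h import *
from scipy.spatial.transform import Rotation as Ro
st=r.get_state();T=Ro.from_quat(st['eef_rot']).as_matrix();p=st['tool_pos']
print(T.T@(np.array([.5095,-.254,.0225])-p)*1000)
s=snap('scene','s3.png')
a=cv2.imread('pics/s3.png');cv2.imwrite('pics/s3c.png',cv2.resize(a[140:300,260:440],None,fx=3.5,fy=3.5))
E
```

```text
clock: 5.2
tool_pos: [0.5092, -0.2542, 0.023]
eef_rot: [0.402, 0.582, -0.582, -0.401]
contact_force: [0.2, 0.7, 0.2]
opening: 0.701
[ 0.01806764  0.49069842 -0.37672414]
```

View pics/s3c.png

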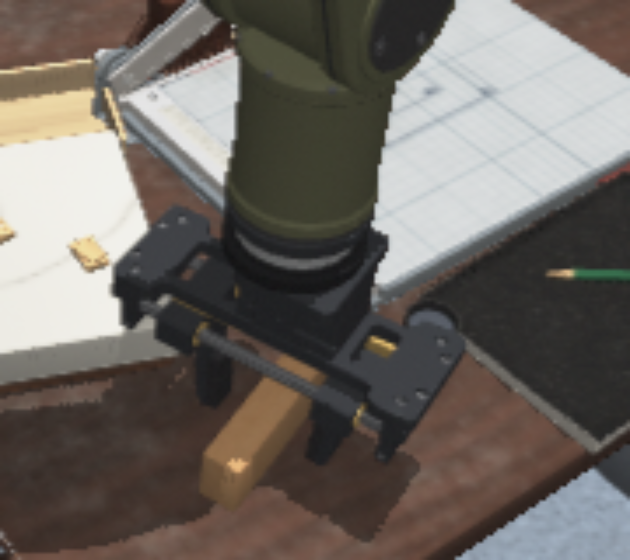

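The fingers stand either side of the block, and the near finger sits beside it, as wanted. Closing now.

```bash
python3 -m inch '0 0 0 0; 0 0 0 0; 0 0 0 0; 0 0 0 0; 0 0 0 0; 0 0 0 0; 0 0 0 0; 0 0 0 0' -1 35
python3 -m inch '0 -2 0 0; 0 -6 0 0; 0 -15 0 0; 0 -30 0 0; 0 -45 0 0; 0 -62 0 0; 0 -80 0 0; 0 -92 0 0; 0 -100 0 0; 0 -100 0 0'
python3 - <<'E'
from h import *
from scipy.spatial.transform import Rotation as Ro
st=r.get_state();T=Ro.from_quat(st['eef_rot']).as_matrix();p=st['tool_pos']
th=np.radians(-22);X=np.array([np.cos(th),np.sin(th),0]);Y=np.array([-np.sin(th),np.cos(th),0])
print(st['clock'],p,st['opening'],np.degrees(np.arctan2(T[1,0],T[0,0])))
S=np.array([.469,-.067,0])
print('sweep start delta',T.T@(S-Y*.068+[0,0,.1]-p)*1000, p)
s=snap('scene','s4.png');t=snap('top','t4.png')
for c in 'st':
    a=cv2.imread('pics/%s4.png'%c);cv2.imwrite('pics/%s4c.png'%c,cv2.resize(a[110:300,200:440],None,fx=3,fy=3))
E
```

```text
clock: 6.05
tool_pos: [0.5089, -0.2542, 0.0227]
eef_rot: [0.402, 0.582, -0.582, -0.402]
contact_force: [0.8, -0.7, 1.0]
opening: 0.278
clock: 7.05
tool_pos: [0.5095, -0.2543, 0.1239]
eef_rot: [0.402, 0.582, -0.582, -0.401]
contact_force: [-0.4, 0.2, -0.2]
opening: 0.279
7.05 [ 0.50945732 -0.25432158  0.12394289] 0.2791008727073595 110.75875089487111
sweep start delta [139.60535991  23.72673163  17.64328697] [ 0.50945732 -0.25432158  0.12394289]
```

View pics/s4c.png

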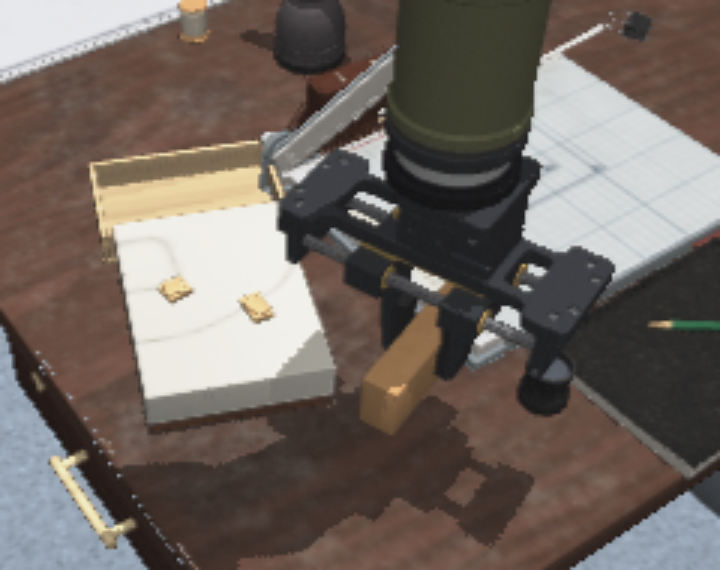

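The scene view shows the block held level and both chips undisturbed at crop (175, 288) and (256, 306). I'll check where the guillotine arm lies before the sweep.

```bash
python3 - <<'E'
import cv2
a=cv2.imread('pics/top0.png')[0:200,160:260];cv2.imwrite('pics/hA.png',cv2.resize(a,None,fx=3,fy=3,interpolation=cv2.INTER_CUBIC))
a=cv2.imread('pics/scene0.png')[30:200,270:440];cv2.imwrite('pics/hB.png',cv2.resize(a,None,fx=3.5,fy=3.5,interpolation=cv2.INTER_CUBIC))
E
```

```text
(no output)
```

View pics/hA.png

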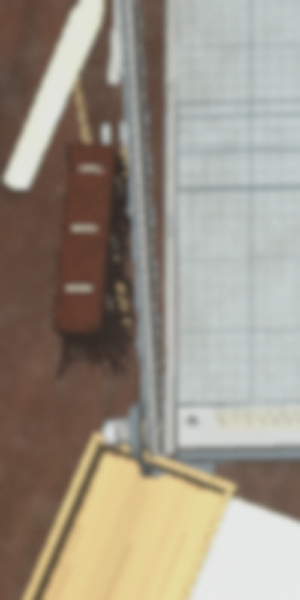

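View pics/hB.png

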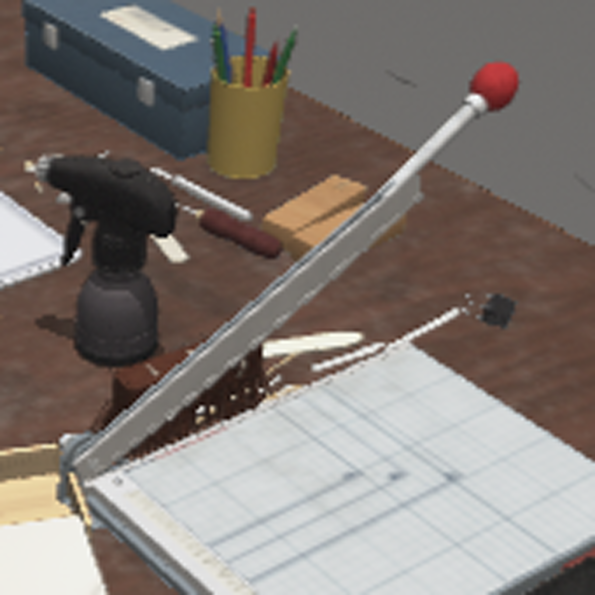

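```bash
python3 - <<'E'
from h import *
t=snap('top');s=snap('scene')
th=np.radians(-22);Rz=np.array([[np.cos(th),np.sin(th)],[-np.sin(th),np.cos(th)]])
def tri(a,b):
    P=[np.array(x['intrinsics'])@np.c_[x['R'],x['t']] for x in(t,s)]
    X=cv2.triangulatePoints(P[0],P[1],np.array([a[1],a[0]],float),np.array([b[1],b[0]],float)).ravel();X=X[:3]/X[3]
    print(X.round(3),'stone frame',(Rz@(X[:2]-[.469,-.067])).round(3))
tri((157,209),(157,289))       # hinge
for z in(.04,.08):print(ray(s,(157,289),z),ray(t,(157,209),z))
E
```

```text
[0.583 0.041 0.068] stone frame [0.066 0.143]
[0.61133403 0.06815883 0.04      ] [0.58638279 0.04732458 0.04      ]
[0.5816828  0.02510691 0.08      ] [0.57642564 0.04058062 0.08      ]
```

The hinge sits at about (66, 143) mm in the stone frame and 70 mm up, with the arm rising away. The gripper body will pass at 125 mm and within 45 mm of the axis, so it clears. I'll keep the sweep 6 mm to the near side for margin.

```bash
python3 -m inch '8 0 1 3; 25 0 4 8; 45 0 7 14; 65 0 10 20; 85 0 13 26; 105 0 16 32; 123 0 19 37; 137 0 21 41; 144 0 22 42.7; 144 0 22 42.7'
cat > rel.py <<'E'
from h import *
from scipy.spatial.transform import Rotation as Ro
def rel():
    st=r.get_state();T=Ro.from_quat(st['eef_rot']).as_matrix();p=st['tool_pos']
    th=np.radians(-22);Rz=np.array([[np.cos(th),np.sin(th)],[-np.sin(th),np.cos(th)]])
    print(st['clock'],'stone xy',(Rz@(p[:2]-[.469,-.067])*1000).round(1),'z',round(p[2]*1000,1),'ang err',round(np.degrees(np.arctan2(T[1,0],T[0,0]))-68,2),'tilt',T[:,1].round(3),'op',round(st['opening'],3),'F',np.round(st['contact_force'],1))
if __name__=='__main__': rel()
E
python3 -m inch '0 0 0 0; 0 0 0 0' ; python3 rel.py
```

```text
clock: 8.25
tool_pos: [0.4368, -0.1264, 0.1224]
eef_rot: [-0.585, -0.396, 0.397, 0.586]
contact_force: [-0.3, 0.3, -0.9]
opening: 0.283
clock: 8.45
tool_pos: [0.4377, -0.1281, 0.1226]
eef_rot: [0.586, 0.396, -0.396, -0.586]
contact_force: [0.6, 0.3, -2.0]
opening: 0.281
8.45 stone xy [ -6.1 -68.3] z 122.6 ang err 0.04 tilt [ 0.001 -0.    -1.   ] op 0.281 F [ 0.6  0.3 -2. ]
```

```bash
python3 -m inch '0 6 0 0; 0 18 0 0; 0 32 0 0; 0 43 0 0; 0 49 0 0; 0 52 0 0; 0 53 0 0; 0 53 0 0; 0 53 0 0'; python3 - <<'E'
from rel import *
rel()
for c in('scene','top'):
    snap(c,c[0]+'5.png')
    a=cv2.imread('pics/%s5.png'%c[0]);cv2.imwrite('pics/%s5c.png'%c[0],cv2.resize(a[120:280,190:390],None,fx=3.5,fy=3.5))
E
```

```text
clock: 9.35
tool_pos: [0.4374, -0.1273, 0.07]
eef_rot: [0.586, 0.396, -0.396, -0.586]
contact_force: [0.8, 0.0, 0.3]
opening: 0.281
9.35 stone xy [ -6.7 -67.7] z 70.0 ang err 0.06 tilt [ 0.001 -0.    -1.   ] op 0.281 F [0.8 0.  0.3]
```

View pics/s5c.png

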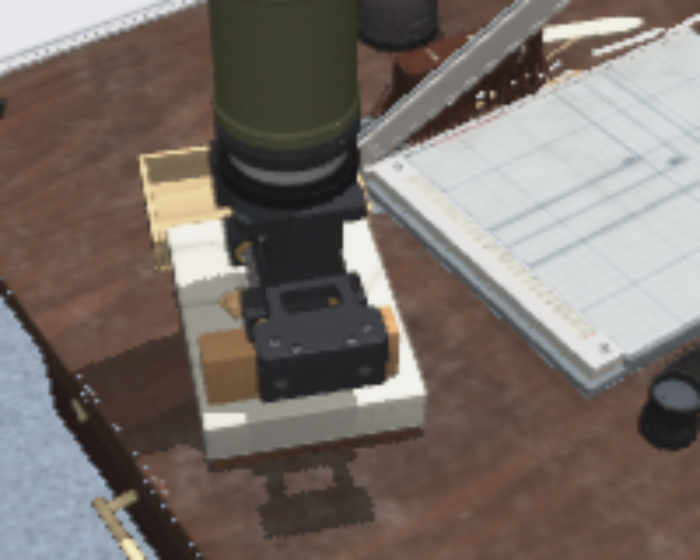

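View pics/t5c.png

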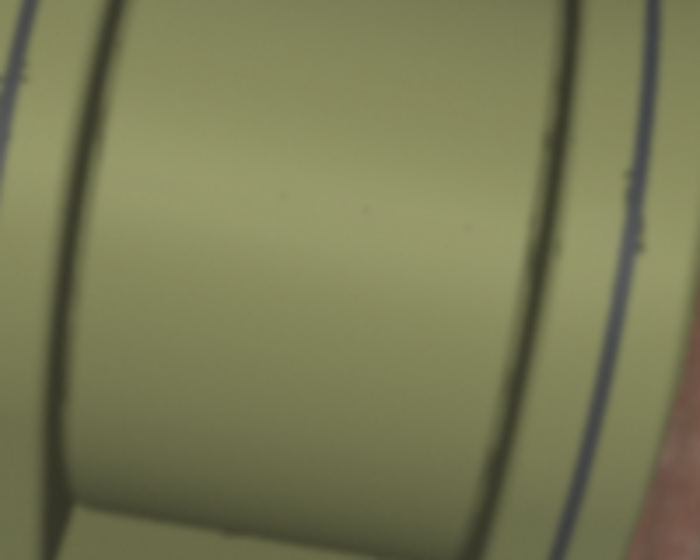

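The scene view shows the block just above the stone's right end, parallel to its edge and behind the chips. The top view is covered by the arm. Sweeping now.

```bash
python3 -m inch '3 1 0 0; 9 1 0 0; 18 1 0 0; 28 1 0 0; 38 1 0 0; 48 1 0 0; 58 1 0 0; 68 1 0 0; 78 1 0 0; 88 1 0 0'; python3 rel.py
```

```text
clock: 10.45
tool_pos: [0.4704, -0.0448, 0.0687]
eef_rot: [-0.586, -0.396, 0.396, 0.586]
contact_force: [-0.0, 0.1, -1.1]
opening: 0.285
10.45 stone xy [-7.  21.1] z 68.7 ang err 0.07 tilt [-0.  0. -1.] op 0.285 F [-0.   0.1 -1.1]
```

```bash
python3 -m inch '10 0 0 0; 20 0 0 0; 30 0 0 0; 40 0 0 0; 50 0 0 0; 59 0 0 0; 67 0 0 0; 72 0 0 0; 74 0 0 0; 74 0 0 0'; python3 - <<'E'
from rel import *
rel()
for c in('scene','top'):
    snap(c,c[0]+'6.png')
a=cv2.imread('pics/s6.png');cv2.imwrite('pics/s6c.png',cv2.resize(a[120:280,190:390],None,fx=3.5,fy=3.5))
E
```

```text
clock: 11.45
tool_pos: [0.4977, 0.0232, 0.0687]
eef_rot: [-0.586, -0.396, 0.396, 0.586]
contact_force: [-0.1, 1.4, -0.6]
opening: 0.282
11.45 stone xy [-7.1 94.4] z 68.7 ang err 0.08 tilt [-0. -0. -1.] op 0.282 F [-0.1  1.4 -0.6]
```

View pics/s6c.png

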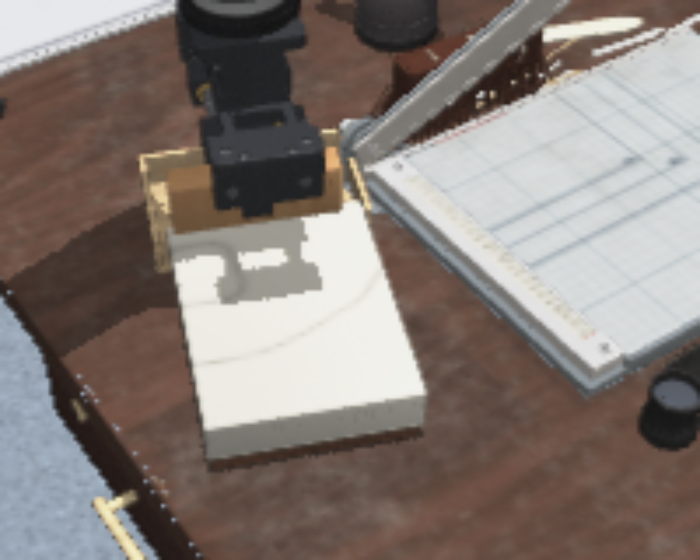

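The stone is cleared, with no chip behind the block. I'll lift and draw back so the trough shows.

```bash
python3 -m inch '0 -8 0 0; -3 -25 0 0; -10 -40 0 0; -25 -40 0 0; -45 -40 0 0; -65 -40 0 0; -85 -40 0 0; -100 -40 0 0; -108 -40 0 0; -110 -40 0 0'; python3 - <<'E'
from rel import *
rel()
s=snap('scene','s7.png')
for n in('chip_a','stone'):
  for d in r.tip_of('scene',n):print(n,np.round(d['centre'],1),round(d['p'],2),ray(s,d['centre'],.005).round(3))
a=cv2.imread('pics/s7.png');cv2.imwrite('pics/s7c.png',cv2.resize(a[120:280,190:390],None,fx=3.5,fy=3.5))
E
```

```text
clock: 12.55
tool_pos: [0.4557, -0.0805, 0.1085]
eef_rot: [-0.586, -0.395, 0.395, 0.587]
contact_force: [0.2, -0.0, -1.6]
opening: 0.279
12.55 stone xy [ -7.3 -17.5] z 108.5 ang err -0.07 tilt [-0.001 -0.    -1.   ] op 0.279 F [ 0.2 -0.  -1.6]
chip_a [193.5 269. ] 0.45 [0.51  0.01  0.005]
stone [217.9 272.3] 0.77 [ 0.471 -0.067  0.005]
```

View pics/s7c.png

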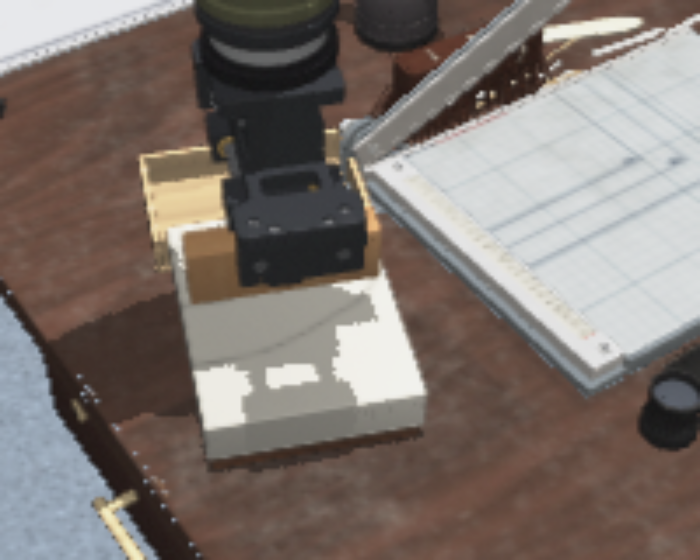

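The gripper hides the trough's middle, so I'll step further aside to look before putting the block down.

```bash
python3 -m inch '-10 -6 0 0; -30 -15 0 0; -55 -25 0 0; -85 -35 0 0; -115 -45 0 0; -145 -55 0 0; -175 -60 0 0; -200 -60 0 0; -215 -60 0 0; -220 -60 0 0'; python3 - <<'E'
from rel import *
rel()
for c in('scene','top'):
    s=snap(c,c[0]+'8.png')
    for d in r.tip_of(c,'chip_a'):
        X=ray(s,d['centre'],.005);th=np.radians(-22);Rz=np.array([[np.cos(th),np.sin(th)],[-np.sin(th),np.cos(th)]])
        print(c,np.round(d['centre'],1),round(d['p'],2),(Rz@(X[:2]-[.469,-.067])*1000).round(1))
a=cv2.imread('pics/s8.png')[120:280,190:390];b=cv2.imread('pics/t8.png')[120:280,140:340]
cv2.imwrite('pics/c8.png',np.hstack([cv2.resize(x,(400,320),interpolation=cv2.INTER_CUBIC) for x in(a,b)]))
E
```

```text
clock: 13.7
tool_pos: [0.3733, -0.285, 0.169]
eef_rot: [0.587, 0.395, -0.395, -0.586]
contact_force: [-0.2, -0.3, -0.6]
opening: 0.28
13.7 stone xy [  -7.1 -238. ] z 169.0 ang err -0.11 tilt [-0.    -0.001 -1.   ] op 0.28 F [-0.2 -0.3 -0.6]
top [214.3 215.9] 0.44 [-29.7 102.2]
top [180.3 213.7] 0.43 [ 31.5 132. ]
```

View pics/c8.png

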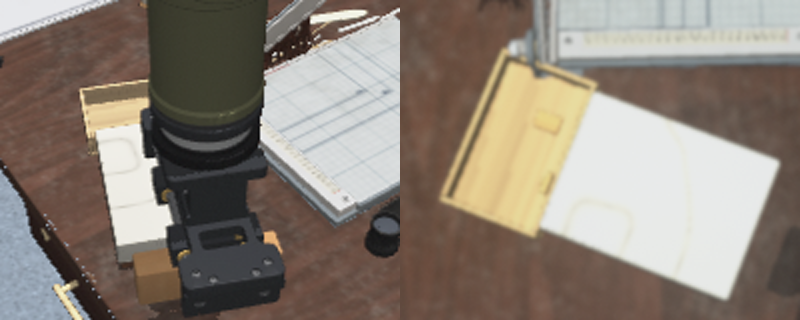

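```bash
python3 - <<'E'
import cv2
b=cv2.imread('pics/t8.png')[160:245,155:250]
cv2.imwrite('pics/c9.png',cv2.resize(b,None,fx=7,fy=7,interpolation=cv2.INTER_CUBIC))
E
```

```text
(no output)
```

View pics/c9.png

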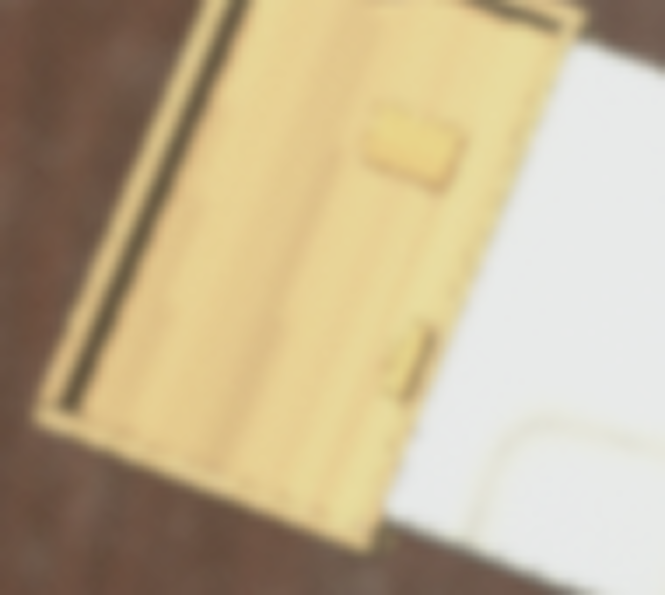

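```bash
python3 - <<'E'
from rel import *
s=snap('top')
th=np.radians(-22);Rz=np.array([[np.cos(th),np.sin(th)],[-np.sin(th),np.cos(th)]])
f=lambda cx,cy,z:(Rz@(ray(s,(160+cy/7-.43,155+cx/7-.43),z)[:2]-[.469,-.067])*1000).round(1)
print('stone edge',f(385,520,.045),f(452,380,.045),f(575,45,.045))
print('outer rim',f(35,412,.032),f(195,20,.032),'inner near corner rim',f(370,550,.032),f(585,10,.032))
for z in(.005,.02,.032):print(z,'chip2 L/R',f(388,365,z),f(415,375,z),'dark',f(428,370,z),'ends',f(420,322,z),f(400,402,z))
print('chip1',f(412,145,.0135))
E
```

```text
stone edge [-70.6  91.7] [-29.2  89.2] [67.8 92.6]
outer rim [-77.6 194.8] [ 39.  196.2] inner near corner rim [-79.3  94.8] [80.2 96.1]
0.005 chip2 L/R [-29.1 115. ] [-29.  106.8] dark [-26.4 103.9] ends [-14.6 111.2] [-37.6 107.9]
0.02 chip2 L/R [-30.1 111.9] [-30.  103.9] dark [-27.4 101.1] ends [-15.8 108.2] [-38.4 104.9]
0.032 chip2 L/R [-30.9 109.5] [-30.7 101.5] dark [-28.2  98.7] ends [-16.7 105.8] [-39.1 102.5]
chip1 [ 30.3 130.6]
```

One chip lies flat on the trough floor at stone-frame (30, 131). The other stands on its 8.5 mm edge at about (-30, 106), just inside the inner wall. Both are in the trough. Next I bring the block back over the cleared stone.

```bash
python3 -m inch '10 0 0 0; 35 0 -1 0; 65 0 -2 0; 100 0 -3 0; 135 0 -4 0; 170 0 -5 0; 200 0 -5 0; 222 0 -5 0; 233 0 -5 0; 235 0 -5 0'
python3 -m inch '0 10 0 0; 0 28 0 0; 0 48 0 0; 0 66 0 0; 0 80 0 0; 0 90 0 0; 0 95 0 0; 0 97 0 0; 0 97 0 0; 0 97 0 0'; python3 rel.py
```

```text
clock: 14.95
tool_pos: [0.4673, -0.0647, 0.1687]
eef_rot: [-0.585, -0.397, 0.397, 0.585]
contact_force: [0.5, -0.0, -0.1]
opening: 0.281
clock: 15.95
tool_pos: [0.4672, -0.0671, 0.0721]
eef_rot: [0.586, 0.396, -0.395, -0.586]
contact_force: [0.1, -0.5, -1.9]
opening: 0.28
15.95 stone xy [-1.6 -0.8] z 72.1 ang err 0.05 tilt [ 0.001  0.    -1.   ] op 0.28 F [ 0.1 -0.5 -1.9]
```

```bash
python3 -m inch '0 1 0 0; 0 2 0 0; 0 3 0 0; 0 4 0 0; 0 4 0 0; 0 4 0 0'; python3 rel.py
```

```text
clock: 16.55
tool_pos: [0.4669, -0.0669, 0.0677]
eef_rot: [-0.586, -0.396, 0.396, 0.586]
contact_force: [0.5, 0.2, 0.4]
opening: 0.282
16.55 stone xy [-2.  -0.7] z 67.7 ang err 0.07 tilt [ 0.  0. -1.] op 0.282 F [0.5 0.2 0.4]
```

```bash
python3 -m inch '0 0.3 0 0; 0 0.6 0 0; 0 0.6 0 0; 0 0.6 0 0'; python3 rel.py
```

```text
clock: 16.95
tool_pos: [0.4669, -0.0669, 0.0677]
eef_rot: [0.586, 0.396, -0.396, -0.586]
contact_force: [-1.4, 0.6, 7.2]
opening: 0.277
16.95 stone xy [-2.  -0.7] z 67.7 ang err 0.07 tilt [ 0.001 -0.    -1.   ] op 0.277 F [-1.4  0.6  7.2]
```

Contact: 7 N upward at the expected height. I'll release by opening partly, then rise.

```bash
python3 -m inch '0 0 0 0; 0 0 0 0; 0 0 0 0; 0 0 0 0; 0 0 0 0; 0 0 0 0' 0.2; python3 rel.py
python3 -m inch '0 -4 0 0; 0 -12 0 0; 0 -25 0 0; 0 -45 0 0; 0 -65 0 0; 0 -85 0 0; 0 -105 0 0; 0 -120 0 0; 0 -128 0 0; 0 -130 0 0'; python3 rel.py
python3 -m inch '-10 0 0 0; -30 0 0 0; -60 0 0 0; -95 0 0 0; -130 0 0 0; -165 0 0 0; -200 0 0 0; -225 0 0 0; -238 0 0 0; -240 0 0 0'
python3 - <<'E'
from rel import *
rel()
for c in('scene','top'):
    s=snap(c,c[0]+'9.png')
    for n,z in(('chip_a',.02),('block_mid',.065)):
      for d in r.tip_of(c,n):
        X=ray(s,d['centre'],z);th=np.radians(-22);Rz=np.array([[np.cos(th),np.sin(th)],[-np.sin(th),np.cos(th)]])
        print(c,n,np.round(d['centre'],1),round(d['p'],2),(Rz@(X[:2]-[.469,-.067])*1000).round(1))
    if c=='top': print(rect(s,r.trace(c,'block_mid')[0]['region'],.085))
a=cv2.imread('pics/s9.png')[120:280,190:390];b=cv2.imread('pics/t9.png')[120:280,140:340]
cv2.imwrite('pics/c10.png',np.hstack([cv2.resize(x,(400,320),interpolation=cv2.INTER_CUBIC) for x in(a,b)]))
E
```

```text
clock: 17.55
tool_pos: [0.4669, -0.0669, 0.067]
eef_rot: [-0.586, -0.396, 0.396, 0.586]
contact_force: [-0.7, -0.7, 1.0]
opening: 0.601
17.55 stone xy [-2.  -0.7] z 67.0 ang err 0.07 tilt [-0.  0. -1.] op 0.601 F [-0.7 -0.7  1. ]
clock: 18.55
tool_pos: [0.4672, -0.0671, 0.1982]
eef_rot: [0.586, 0.396, -0.395, -0.586]
contact_force: [0.2, -0.1, -0.6]
opening: 0.597
18.55 stone xy [-1.6 -0.7] z 198.2 ang err 0.06 tilt [ 0.002 -0.    -1.   ] op 0.597 F [ 0.2 -0.1 -0.6]
clock: 19.55
tool_pos: [0.3758, -0.291, 0.1964]
eef_rot: [-0.586, -0.394, 0.395, 0.587]
contact_force: [1.0, 0.2, -0.1]
opening: 0.598
19.55 stone xy [  -2.5 -242.6] z 196.4 ang err -0.13 tilt [-0.002  0.    -1.   ] op 0.598 F [ 1.   0.2 -0.1]
scene block_mid [200.3 272.2] 0.71 [ 2.5 -1.5]
top chip_a [183.6 213. ] 0.62 [ 23.1 127.5]
top chip_a [210.8 214.4] 0.43 [-25.4 104.6]
top block_mid [215.9 269.2] 0.78 [-0.9 -1.9]
top block_mid [219.5 267.3] 0.73 [-8.4 -1.1]
[466.6 -69.1 121.5  29.9 158.8]
```

View pics/c10.png

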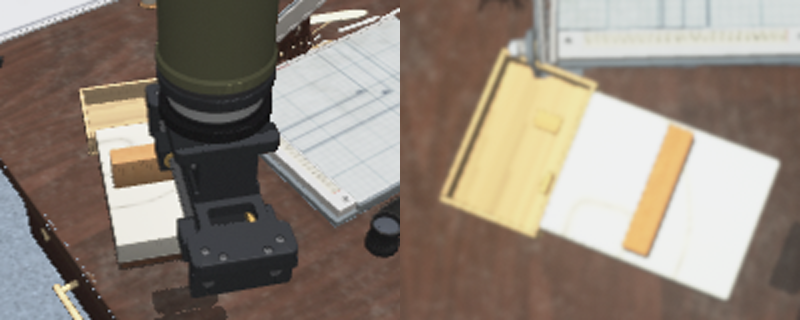

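The block stands alone on the stone and both chips are in the trough, unchanged since the last look. Handing in.

```bash
python3 -c "
from plant import r
print(r.finish_job(), r.get_state()['clock'])"
```

```text
the job is handed in; nothing more can be done
the job is handed in; nothing more can be done
```

The job is done and handed in, at about 20 s of the 42 s allowed. I picked up the block, swept both chips off the stone into the trough in one straight pass with it about 1 mm clear of the marble, and put it down in the middle of the cleared stone.

**Block:** the last pictures show it standing free on one of its 120 x 25 mm sides. It is within a few mm of the stone's centre and lies across the stone. The set-down force was about 7 N, and the open gripper ended well clear of everything.

**Chips:** one lies flat on the trough floor. The other stands on its edge just inside the trough's wall next to the stone. Its height could only be worked out from the top camera, because the arm hid it in the scene view.

**Disagreements:**
- The stone's left edge measured about 3 mm off my first fit.
- The two cameras disagreed by several mm on the block's starting position, so I relied on the top camera.

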